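# Shut and screw down a pickle press full of lemons

## Robot

A 7-joint arm with a two-finger parallel gripper is mounted at the origin on a cart in front of the work surface, level with it; the furniture and walls round the work are solid. World frame = base frame: x ahead of the robot, y to its left, z up, the work surface at z = 0. Lengths are in m, angles in rad, forces in N, time in s.
With the tool pointing down it reaches from about 0.425 to 0.825 m from the base axis. Payload 3.6 kg.
Tool frame: the origin (TCP) lies midway between the tips of the shut fingers; the grasp point (between the pads) lies ctrl.grip_point_offset behind it (ctrl.grip_point_offset is the distance from the TCP to the grasp point, in m); z points along the fingers, y is the direction in which the jaws open and shut (so a half turn about z gives the same grasp; the last joint's range is limited). The gripper opens to 93 mm and grips with 3 to 60 N. Pads are 15 mm wide; open, the fingers measure 128 mm over their backs; the gripper's body (75 mm by 188 mm) begins 65 mm behind the grasp point.
Start: joints at [-1.377, 0.615, -0.013, 1.423, 0.008, 1.103, -0.04], TCP at [0.142, 0.634, 0.219] pointing down, gripper open.
Joint ranges: [-3.12, 3.12], [-0.3, 2.06], [-1.34, 1.32], [0.26, 2.42], [-1.36, 4.5], [0.01, 1.98], [-2.84, 2.84]. Speed limits (rad/s): [2.79, 2.79, 3.14, 3.14, 3.14, 3.14, 3.14].

## Interface

Orientations are given as a rotation vector (axis times angle).
In Python, from workcell import readout, viewer, job, ctrl gives the robot as it stands.
- The arm moves only by the tool jog_arm, never from a script. Its argument "commands" is text: rows parted by semicolons, each of 6 numbers parted by spaces: the shift along the tool's x, y, z in units of 25 mm (1.0 is 25 mm), then the turn, a rotation vector about the tool's x, y, z in units of 5 degrees (1.0 is 5 degrees). A call has exactly 8 rows; each row is the pose to reach, as a shift and turn from the pose measured when the call began, along the tool's axes at that moment; what a row does not reach only later rows make up. A row lasts 1/10 s, in which the tool goes at most 50 mm and 8.59 degrees, less where a joint would pass 70% of its speed; a pose out of reach is approached as far as the arm can. A call with a gripper value outside its range is refused whole. "grip" is the opening, from 0 (shut) to 1 (fully open), set as the call begins (left out, the last holds). The fingers move at their own pace and stop on an object; "newtons" is the grip in N (left out, the last holds). Time passes only in rows, so rows that repeat a pose let the fingers close, or fill a call up. It gives the time, the measured TCP pose, the force and the opening at its end, in the units of the state.
- readout.state(): the state, without advancing time (a new reading comes with each control period).
- viewer.get_image(name): name is "side" or "top"; returns a dict with "color" (384x512x3 uint8, red, green, blue), "K" (3x3 intrinsics, pixels), "R" (3x3) and "t" (3): a world point X has camera coordinates R X + t. Camera axes: x right, y down, z forward; pixel columns grow to the right and rows downward; lengths in m; the calibration is good to about 2 mm. A picture is of the moment at which its call begins. There is no depth.
- job.close_job(): hands the job in, once; it reports no verdict.
The state is a dict: "time_s": time; "qpos": joint angles; "qvel": joint speeds; "joint_torque": joint torques, N m; "ee_pos": TCP position; "eef_rot": TCP orientation; "ft_force": force on the tool from outside, world axes, zero at the start; "ft_torque": the same for the moment, N m; "gripper_width": finger opening in m.
Only numpy, scipy, OpenCV 4.12 (cv2) and the standard library are available. Lean on these libraries where they do the work, as an engineer would, in place of code of your own. Each camera call takes 0.05 s, during which the arm holds its last target. There are 200 camera calls.

## Task

The pickle press has been filled with lemons: push its one open side clip shut so that it hooks over the lid, and only then screw the press down by pushing the wings of the green knob round clockwise with a fingertip, stroke after stroke, until the knob sits fully down on the lid and the plate is held on the lemons. Only push: do not pinch or grip the knob or the clip between the fingers, leave the other clip shut, and leave the things standing round about where they are.

Things in the scene. Friction and masses are not known exactly. Their poses are not given: they have to be found in the camera images.
- press: clear plastic pickle press with white lid, 108 x 176 mm, standing firmly on suction feet: it does not move. Origin: centre of its underside; y along its long side towards the open clip, z up. The clips are at its ends, y = +95 mm (open) and -95 mm (shut)
- lid_centre (a point): centre of the flat top of the lid, 98 mm above the worktop; axes as the press. Lid 116 x 184 mm. In its middle stands a round boss: radius 27 mm at the foot, 22 mm at its top, 8 mm high
- wing_knob (a joint): green wing knob on the upright screw in the middle of the lid: 0 = screwed right up, grows as it turns clockwise seen from above; 15.71 rad (2.5 turns) = fully down, collar seated on the boss, a hard stop. Goes down 8 mm a turn; 1.3 to 2.2 turns remain at the start. Needs about 2 N at the wing ends and stays where it is left
- knob_top (a point): on the knob's axis, level with its wing tops; turns and sinks with it (138 mm above the worktop when fully down). x along one wing, the other is opposite (-x), z up. Each wing reaches from the hub (radius 12 mm) to 39 mm from the axis, 8 to 9 mm thick (along y), 24 mm high. Under the wings a round collar, radius 21 mm, 23 to 32 mm below this point
- open_clip (a joint): green clip at the press's +y end: 0 = upright and hooked over the lid (hard stop), grows as it leans outwards (away from the lid); 0.5 to 0.9 rad at the start. Light friction, about 1.5 N at its end; it stays where it is left
- open_clip_end (a point): middle of the free upper end of the open clip, a plate 60 mm wide (along the press's x), 5 mm thick, 50 mm from its pivot pin to this end. The pin is at y = 95 mm, z = 52 mm of the press. Axes turn with the clip: z from pin to end, y out of its outer face. A 7 mm hook at the end points inwards over the lid
- other_clip (a joint): the same clip at the press's -y end, already shut: 0 = hooked over the lid, grows outwards
- press_plate: white pressing plate 86 x 152 x 5 mm inside the press, carried by the screw on a spring (700 N/m); origin: centre of its underside. It meets the lemons about one turn before the knob is down, and the spring then presses on them with about 7 N when the knob is fully down
- lemon_a: yellow lemon, 71 x 53 x 51 mm, lying inside the press under the plate; origin: its underside as placed
- lemon_b: yellow lemon, 71 x 53 x 51 mm, lying inside the press under the plate; origin: its underside as placed
- lemon_c: yellow lemon, 71 x 53 x 51 mm, lying inside the press under the plate; origin: its underside as placed
- white_bowl: bystander, to be left alone: white ribbed bowl, 151 mm across, 56 mm high; origin: centre of its underside
- garlic: bystander, to be left alone: garlic bulb, 53 mm; origin: centre of its underside
- spare_lemon: bystander, to be left alone: spare lemon on the worktop, 71 x 53 x 51 mm; origin: centre of its underside
- spice_jar: bystander, to be left alone: spice jar with red cap, 45 mm across, 106 mm high; origin: centre of its underside
- pepper_mill: bystander, to be left alone: wooden pepper mill, 58 mm across, 170 mm high; origin: centre of its underside
- salt_tub: bystander, to be left alone: pale lidded canister, 113 mm across, 114 mm high; origin: centre of its underside

How it is judged:
On the way, in this order (a step that is already met when the one before it is completed fails the run):
1. the open clip is pushed shut before the screw is tightened (value of joint each of open_clip, other_clip below 0.12 rad and value of joint wing_knob below 8.79648 rad), for 0.2 s.
2. the knob is screwed down until the plate bears on the lemons, with both clips shut (value of joint each of open_clip, other_clip below 0.12 rad and contact force between press_plate and anything else above 3 N), for 0.2 s.
At the end, for the whole second after the job is handed in: Both clips are shut (within 0.12 rad of hooked), the wing knob is fully down (within 0.35 rad of its stop, which is less than half a millimetre) and at rest, and the sprung plate presses on the lemons with more than 3 N (all of step 2 and value of joint wing_knob above 15.358 rad and velocity of joint wing_knob between -0.1 and 0.1 rad/s); the robot touches nothing.
It fails at once if the wing knob is taken between the fingers instead of being pushed (x of the grasp point in the frame of knob_top between -0.04 and 0.04 m and y of the grasp point in the frame of knob_top between -0.005 and 0.005 m and z of the grasp point in the frame of knob_top between -0.035 and 0.014 m).
It fails at once if the clip is taken between the fingers instead of being pushed (x of the grasp point in the frame of open_clip_end between -0.034 and 0.034 m and y of the grasp point in the frame of open_clip_end between -0.005 and 0.005 m and z of the grasp point in the frame of open_clip_end between -0.05 and -0.002 m).
It fails at once if the other clip is knocked open (value of joint other_clip above 0.3 rad).
It fails at once if a bystander is picked up, knocked or moved by more than 25 mm (distance of any of white_bowl, garlic, spare_lemon, spice_jar, pepper_mill, salt_tub from where it was at the start of the episode above 0.025 m).
It also fails if it takes over 72 s, if anything falls off the work surface, if the arm or the gripper's body presses on something with over 40 N, if the wrist force passes 120 N, or if a joint passes its speed limit or range.

## Working session

There is one attempt and no reset: what is moved stays moved. The work goes in short steps, Python scripts to look and compute and a tool call to move; the robot and the scene stay as the last step left them, time stands still between calls to the robot, and variables do not carry over. Pictures are saved under pics/ and viewed, about 8 in all and at most 12, crops included, and the job is handed in when it is done.

Besides the shell and the picture viewer there is one more tool, called by a JSON object that holds its "op" and its "data", one argument or row to a line. jog_arm: Moves the arm, as the interface text tells. Its arguments: {"type":"object","properties":{"commands":{"type":"string"},"grip":{"type":"number"},"newtons":{"type":"number"}},"required":["commands"]}

```bash
ls; mkdir -p pics; python3 - <<'E'
from workcell import readout, viewer, job, ctrl
import cv2
s=readout.state()
for k,v in s.items(): print(k,v)
print(ctrl.grip_point_offset)
for n in("side","top"):
    d=viewer.get_image(n); cv2.imwrite(f"pics/{n}0.png",d["color"][:,:,::-1]); print(n,d["K"].tolist(),d["R"].tolist(),d["t"].tolist())
E
```

```text
pics
time_s 0.0
qpos [-1.37649251  0.61588711 -0.01259626  1.42487236  0.00809642  1.1034134
 -0.04043142]
qvel [-1.78666928e-04  1.55507783e-05  2.58356615e-03 -6.00017094e-04
  3.89592397e-04 -1.71497766e-03  9.83882470e-05]
joint_torque [ 8.54189821e-04 -4.58938909e+01  2.08966532e-01 -1.65738434e+01
 -6.11450546e-02  2.07034458e-02  2.55178584e-04]
ee_pos [0.1421878  0.63345106 0.21751088]
eef_rot [-0.34608126 -3.12223381  0.00395677]
ft_force [-0.14927598  0.36650853  0.1270543 ]
ft_torque [ 0.02234719 -0.03243586  0.06914749]
gripper_width 0.09281925537936149
0.0188
side [[348.69212155675734, 0.0, 254.0792832254368], [0.0, 348.69212155675734, 186.16705476097687], [0.0, 0.0, 1.0]] [[-0.9937868489122346, -0.11037027437450435, 0.014356234310841933], [-0.05305531354968015, 0.3563794040458004, -0.9328337762303129], [0.09784085360030488, -0.9277996135515776, -0.36002089447739966]] [0.6250147950717861, 0.14887363221604286, 1.0568322467220568]
top [[412.9412694760672, 0.0, 258.53777494615434], [0.0, 412.9412694760672, 181.20008953742692], [0.0, 0.0, 1.0]] [[0.10585743916369841, -0.9942680591313596, 0.015007636884711543], [-0.8253856191321769, -0.09627379538412915, -0.5563002211505292], [0.5545563833403208, 0.046501429155395506, -0.8308458550074188]] [-0.035762949018772375, 0.5718118141410123, 1.1740428405094963]
```

View pics/side0.png

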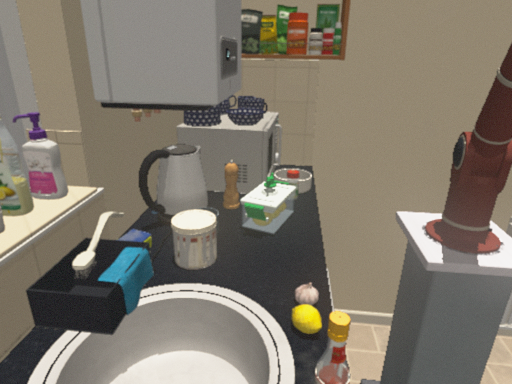

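View pics/top0.png

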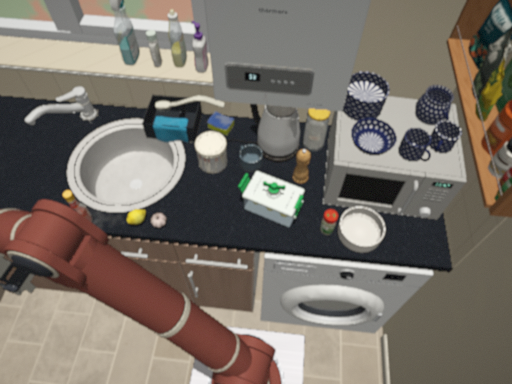

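```bash
cat > h.py <<'E'
from workcell import readout, viewer, ctrl
import numpy as np, cv2
def cast(d,uv,z):
    uv=np.atleast_2d(np.asarray(uv,float)); R,t,K=map(np.array,(d["R"],d["t"],d["K"]))
    c=-R.T@t; r=(R.T@np.linalg.inv(K)@np.c_[uv,np.ones(len(uv))].T).T
    return c+r*((z-c[2])/r[:,2])[:,None]
def proj(d,X):
    p=np.array(d["K"])@(np.array(d["R"])@np.asarray(X).T+np.array(d["t"])[:,None]); return (p[:2]/p[2]).T
def grab(n,f,box,s):
    d=viewer.get_image(n); d={k:np.array(v) for k,v in d.items()}
    x0,y0,x1,y1=box
    cv2.imwrite(f"pics/{f}.png",cv2.resize(d["color"][y0:y1,x0:x1,::-1],None,fx=s,fy=s,interpolation=cv2.INTER_CUBIC)); return d
def green(d,box):
    hsv=cv2.cvtColor(d["color"],cv2.COLOR_RGB2HSV); m=cv2.inRange(hsv,(45,90,50),(90,255,255))
    k=np.zeros_like(m); x0,y0,x1,y1=box; k[y0:y1,x0:x1]=m[y0:y1,x0:x1]; return k
E
python3 - <<'E'
from h import *
a=grab("top","topc",(220,150,320,240),6); b=grab("side","sidec",(230,165,310,235),7)
cv2.imwrite("pics/both.png",np.vstack([cv2.copyMakeBorder(cv2.resize(cv2.imread(f"pics/{f}.png"),(400,300)),0,0,0,0,0) for f in("topc","sidec")]))
for d,bx in((a,(220,150,320,240)),(b,(230,165,310,235))):
    m=green(d,bx); n,l,st,ce=cv2.connectedComponentsWithStats(m)
    for i in range(1,n):
        if st[i,4]>5:
            c=max(cv2.findContours((l==i).astype('uint8'),0,2)[0],key=len); print(st[i],ce[i].round(1),cv2.minAreaRect(c))
hsv=cv2.cvtColor(a["color"],cv2.COLOR_RGB2HSV)
m=cv2.inRange(hsv,(0,0,205),(180,50,255)); k=np.zeros_like(m);k[160:232,230:312]=m[160:232,230:312]
c=max(cv2.findContours(k,0,2)[0],key=cv2.contourArea); q=cv2.approxPolyDP(c,5,True)[:,0]; print(q.tolist(), cast(a,q,0.094).round(3).tolist())
E
```

```text
[237 172  13  21 147] [243.4 181.9] ((243.46157836914062, 181.69232177734375), (8.186291694641113, 20.34169578552246), 29.744882583618164)
[264 182  21  11 108] [273.6 187.1] ((273.6930847167969, 187.56932067871094), (20.39826202392578, 9.353349685668945), 5.710593223571777)
[295 195   9  21  93] [298.7 204.8] ((298.85052490234375, 204.71133422851562), (5.990542411804199, 21.11920166015625), 23.96249008178711)
[264 173  25  14 111] [272.3 181.3] ((275.42132568359375, 183.3258514404297), (20.987957000732422, 13.885972023010254), 32.0053825378418)
[245 203  20  17 165] [254.8 209.9] ((254.51922607421875, 210.9038543701172), (21.768890380859375, 12.943665504455566), 11.309932708740234)
[[257, 171], [243, 195], [291, 215], [303, 190]] [[0.668, 0.042, 0.094], [0.563, 0.079, 0.094], [0.504, -0.089, 0.094], [0.607, -0.124, 0.094]]
```

View pics/topc.png

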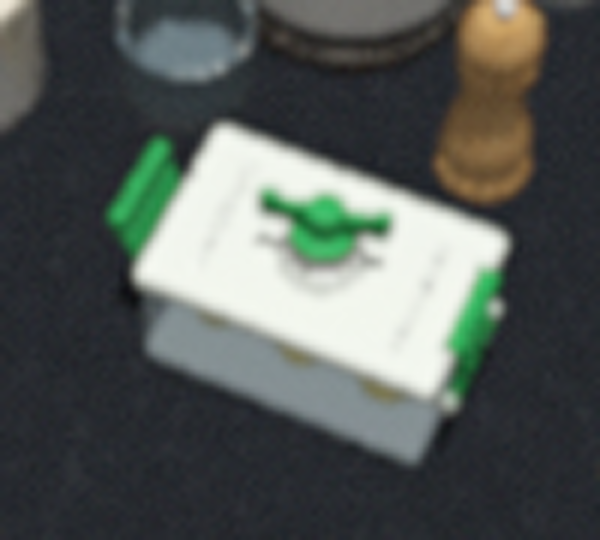

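View pics/sidec.png

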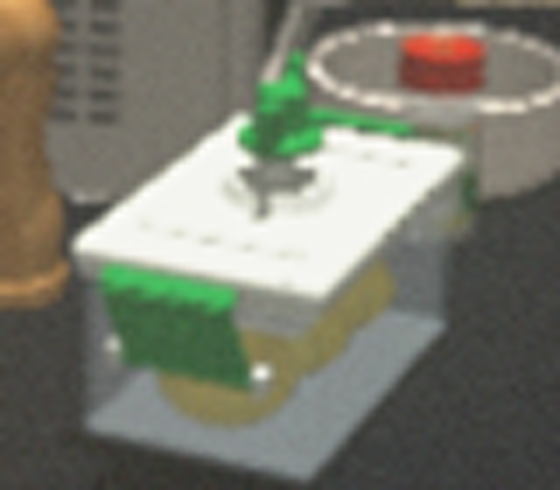

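Top crop: lid corners are at about (257,171), (243,195), (291,215), (303,190). The open clip is on the left, with its free end from (246,173) to (238,186). The knob wings run (264.7,182.5) to (284.7,187.5). The side crop shows the clip leaning out at the near end and the mill to the left of the press.

```bash
cat > w.py <<'E'
from h import *
from scipy.spatial.transform import Rotation as Ro
def jog(target,yaw_y):
    "tool-frame shift (25mm units) and turn (5deg) to target with tool y at world angle yaw_y (rad), pointing down"
    s=readout.state(); R=Ro.from_rotvec(s["eef_rot"]); y=np.array([np.cos(yaw_y),np.sin(yaw_y),0]); z=np.array([0,0,-1.])
    G=Ro.from_matrix(np.c_[np.cross(y,z),y,z])
    return (R.inv().apply(np.array(target)-s["ee_pos"])/.025).round(3),np.degrees((R.inv()*G).as_rotvec()/5).round(2)
E
python3 - <<'E'
from w import *
d={k:np.array(v) for k,v in viewer.get_image("top").items()}
c=cast(d,[(257,171),(243,195),(291,215),(303,190)],.098); C=c.mean(0); y=(c[0]+c[1]-c[2]-c[3])[:2]; y/=np.linalg.norm(y); x=np.array([y[1],-y[0]])
print("C",C,"y",y, np.degrees(np.arctan2(y[1],y[0])))
f=lambda p:np.c_[(p-C)[:,:2]@x,(p-C)[:,:2]@y].round(4).tolist()
for z in(.085,.09,.095): print("clip end in press",z,f(cast(d,[(245.8,173),(238.3,185.8)],z)))
for z in(.145,.15,.155): 
  k=cast(d,[(264.7,182.5),(284.7,187.5)],z); print("knob",z,k.round(4).tolist(),f(k),np.linalg.norm(k[1]-k[0]))
e=np.r_[C[:2]+.15*y,.2]; print(e, jog(e,np.arctan2(x[1],x[0])))
E
```

```text
C [ 0.5830882  -0.02323974  0.098     ] y [0.33890419 0.94082089] 70.18987466036386
clip end in press 0.085 [[0.0382, 0.1251], [-0.0221, 0.1239]]
clip end in press 0.09 [[0.0351, 0.1234], [-0.025, 0.1222]]
clip end in press 0.095 [[0.0321, 0.1218], [-0.0278, 0.1206]]
knob 0.145 [[0.5888, 0.0082, 0.145], [0.5767, -0.0597, 0.145]] [[-0.0052, 0.0315], [0.0063, -0.0365]] 0.06898764411329086
knob 0.15 [[0.5855, 0.008, 0.15], [0.5734, -0.0596, 0.15]] [[-0.0083, 0.0302], [0.0032, -0.0375]] 0.06868745883057956
knob 0.155 [[0.5822, 0.0078, 0.155], [0.5701, -0.0595, 0.155]] [[-0.0114, 0.0289], [0.0001, -0.0385]] 0.06838727354786822
[0.63392383 0.11788339 0.2       ] (array([-23.709, -15.832,   0.743]), array([-1.000e-02,  1.000e-02,  1.943e+01]))
```

{"op": "jog_arm", "data": {
  "commands": "-3 -2 0 0 0 2.4;-6 -4 0 0 0 4.8;-9 -6 0 0 0 7.2;-12 -8 0 0 0 9.6;-15 -10 0 0 0 12;-17 -11.5 0 0 0 14.4;-19 -13 0 0 0 16.8;-21 -14 0 0 0 19.4",
  "grip": 0
}}

```text
time_s: 1.05
ee_pos: [0.4182, 0.3421, 0.2187]
eef_rot: [2.055, 2.376, -0.001]
ft_force: [-0.4, 1.0, 0.3]
gripper_width: 0.0337
```

```bash
python3 - <<'E'
from w import *
C=np.array([.5831,-.0232]);y=np.array([.339,.941])
print(readout.state()["ee_pos"],readout.state()["qpos"],jog(np.r_[C+.15*y,.2],np.radians(-19.8)))
E
```

```text
[0.41817502 0.34210041 0.21869371] [-0.95339193  0.45939607  0.33829562  1.75058047 -0.1798227   0.962459
 -0.40010482] (array([-10.113,   7.253,   0.752]), array([-0.  ,  0.01,  5.61]))
```

{"op": "jog_arm", "data": {
  "commands": "-1.4 1 0 0 0 1.5;-2.8 2 0 0 0 3;-4.2 3 0 0 0 4.5;-5.6 4 0 0 0 5.6;-7 5 0.3 0 0 5.6;-8.5 6 0.7 0 0 5.6;-10 7.2 0.7 0 0 5.6;-10.1 7.2 0.7 0 0 5.6"
}}

```text
time_s: 1.85
ee_pos: [0.6361, 0.1094, 0.2008]
eef_rot: [2.572, 1.79, -0.003]
ft_force: [-0.1, -1.1, 0.6]
gripper_width: 0.0004
```

```bash
python3 - <<'E'
from w import *
C=np.array([.5831,-.0232]);y=np.array([.339,.941])
s=readout.state();print(s["ee_pos"],s["qpos"],s["ft_force"],jog(np.r_[C+.15*y,.075],np.radians(-19.8)),jog(np.r_[C+.105*y,.075],np.radians(-19.8)))
a=grab("top","t1",(200,110,330,240),5)
b=grab("side","s1",(200,110,330,240),5)
E
python3 -c "
import cv2,numpy as np;cv2.imwrite('pics/c1.png',np.hstack([cv2.resize(cv2.imread('pics/%s1.png'%n),(400,400)) for n in 'ts']))"
```

```text
[0.63612082 0.10941698 0.20082294] [-0.46632698  0.65791345  0.46158812  1.4731398  -0.30528499  1.0808671
 -0.29955209] [-0.05563388 -1.07568953  0.61006135] (array([ 0.319, -0.226,  5.03 ]), array([ 0.06,  0.07, -0.11])) (array([-1.481, -0.21 ,  5.04 ]), array([ 0.06,  0.07, -0.11]))
```

View pics/c1.png

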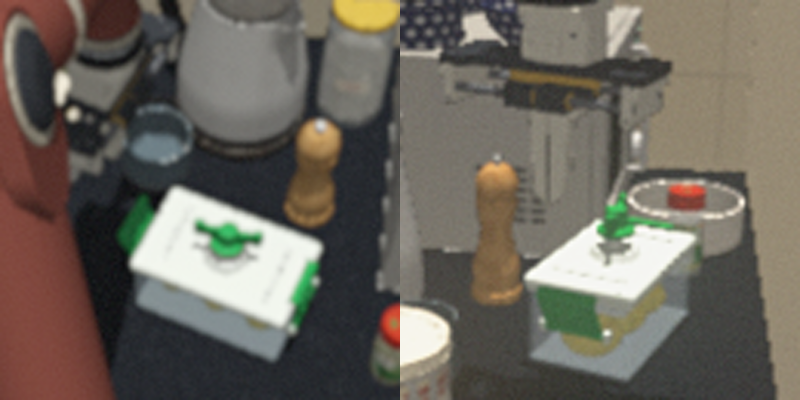

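The gripper hangs beyond the open clip and clear of the mill. In the top half of the view the clip is at (135,225) and the wings at (200,226)-(262,238). Next I go down outside the clip.

{"op": "jog_arm", "data": {
  "commands": "0.5 -0.2 1 0 0 0;0.5 -0.2 2 0 0 0;0.5 -0.2 3 0 0 0;0.5 -0.2 4 0 0 0;0.5 -0.2 5 0 0 0;0.5 -0.2 5 0 0 0;0.5 -0.2 5 0 0 0;0.5 -0.2 5 0 0 0"
}}

```text
time_s: 2.75
ee_pos: [0.6332, 0.1306, 0.0776]
eef_rot: [2.57, 1.804, 0.003]
ft_force: [0.3, 0.2, -0.1]
gripper_width: 0.0004
```

```bash
cat >> w.py <<'E'
C=np.array([.5831,-.0232]);Y=np.array([.339,.941]);X=np.array([.941,-.339])
def rep():
    s=readout.state();p=s["ee_pos"];f=s["ft_force"];print("t",s["time_s"],"press xy",((p[:2]-C)@X).round(4),((p[:2]-C)@Y).round(4),"z",p[2].round(4),"F press",(f[:2]@X).round(1),(f[:2]@Y).round(1),f[2].round(1))
E
python3 - <<'E'
from w import *
rep();print(jog(np.r_[C+.106*Y,.075],np.radians(-19.8)))
E
```

```text
t 2.75 press xy -0.005 0.1618 z 0.0776 F press 0.2 0.3 -0.1
(array([-2.228,  0.2  ,  0.104]), array([ 0.02, -0.01, -0.01]))
```

{"op": "jog_arm", "data": {
  "commands": "-0.5 0.2 0.1 0 0 0;-1 0.2 0.1 0 0 0;-1.4 0.2 0.1 0 0 0;-1.7 0.2 0.1 0 0 0;-1.9 0.2 0.1 0 0 0;-2.1 0.2 0.1 0 0 0;-2.2 0.2 0.1 0 0 0;-2.25 0.2 0.1 0 0 0"
}}

```text
time_s: 3.55
ee_pos: [0.6197, 0.0782, 0.0752]
eef_rot: [2.57, 1.807, 0.007]
ft_force: [2.3, 5.1, 0.8]
gripper_width: 0.0003
```

```bash
python3 - <<'E'
from w import *
rep();print(jog(np.r_[C+.102*Y,.075],np.radians(-19.8)))
E
```

```text
t 3.55 press xy 0.0001 0.1078 z 0.0752 F press 0.4 5.6 0.8
(array([-0.23 , -0.002,  0.009]), array([ 0.03, -0.04,  0.01]))
```

{"op": "jog_arm", "data": {
  "commands": "-0.05 0 0 0 0 0;-0.1 0 0 0 0 0;-0.15 0 0 0 0 0;-0.2 0 0 0 0 0;-0.25 0 0 0 0 0;-0.25 0 0 0 0 0;-0.25 0 0 0 0 0;-0.25 0 0 0 0 0"
}}

```text
time_s: 4.35
ee_pos: [0.6196, 0.078, 0.0753]
eef_rot: [-2.563, -1.811, -0.019]
ft_force: [4.8, 9.5, -1.2]
gripper_width: 0.0005
```

```bash
python3 - <<'E'
from w import *
rep()
E
```

```text
t 4.35 press xy 0.0 0.1076 z 0.0753 F press 1.3 10.6 -1.2
```

{"op": "jog_arm", "data": {
  "commands": "0.6 0 0 0 0 0;1.2 0 0 0 0 0;1.8 0 0 0 0 0;1.8 0 -1 0 0 0;1.8 0 -2 0 0 0;1.8 0 -3 0 0 0;1.8 0 -4 0 0 0;1.8 0 -4.4 0 0 0"
}}

```text
time_s: 5.15
ee_pos: [0.6349, 0.1192, 0.1882]
eef_rot: [2.566, 1.813, 0.023]
ft_force: [-0.0, -0.4, -0.4]
gripper_width: 0.0003
```

```bash
python3 - <<'E'
from w import *
rep()
a=grab("top","t2",(230,155,320,230),6)
b=grab("side","s2",(230,165,310,235),6)
A,B=[cv2.resize(cv2.imread(f"pics/{n}2.png"),(400,340)) for n in "ts"]; cv2.imwrite("pics/c2.png",np.hstack([A,B]))
for d,bx in((a,(258,165,294,200)),(b,(255,165,285,190))):
    m=green(d,bx); c=max(cv2.findContours(m,0,2)[0],key=len)[:,0]; print(len(c),"L",c[c[:,0].argmin()],"R",c[c[:,0].argmax()],"T",c[c[:,1].argmin()],"B",c[c[:,1].argmax()])
for yw in(-19.8,): 
  for ph in(130,):
    u=np.array([np.cos(np.radians(ph)),np.sin(np.radians(ph))])
    print(jog(np.r_[C+.002*Y*0+.034*u,.19],np.radians(yw)))
E
```

```text
t 5.15 press xy 0.0004 0.1516 z 0.1882 F press 0.1 -0.4 -0.4
24 L [264 182] R [284 187] T [264 182] B [271 192]
28 L [264 184] R [284 183] T [271 173] B [267 186]
(array([-5.37 , -1.201, -0.191]), array([ 0.08, -0.13,  0.06]))
```

View pics/c2.png

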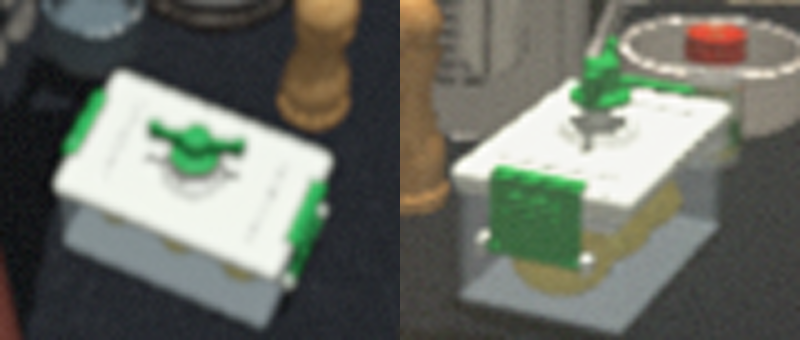

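The clip now stands upright and hooked: it is the green plate at (535,215) in the right half of the view. The wings run about (150,128)-(243,147) in the left half. Next I go to the knob, behind its +y wing.

{"op": "jog_arm", "data": {
  "commands": "-1.4 -0.3 -0.2 0 0 0;-2.8 -0.7 -0.2 0 0 0;-4.2 -1 -0.2 0 0 0;-5.4 -1.2 -0.2 0 0 0;-5.4 -1.2 -0.2 0 0 0;-5.4 -1.2 0.5 0 0 0;-5.4 -1.2 1.2 0 0 0;-5.4 -1.2 1.9 0 0 0"
}}

```text
time_s: 6.05
ee_pos: [0.5611, 0.0038, 0.1358]
eef_rot: [-2.563, -1.813, -0.019]
ft_force: [0.7, 0.6, -0.1]
gripper_width: 0.0
```

```bash
cat >> w.py <<'E'
def arc(phis,zs,r=.034,yaw=-19.8):
    s=readout.state();q=s["ee_pos"][:2]-C
    rep();print("phi",np.degrees(np.arctan2(q[1],q[0])).round(1),"r",np.hypot(*q).round(4))
    for p,z in zip(phis,zs):
        a=np.radians(p); v,w=jog(np.r_[C+r*np.array([np.cos(a),np.sin(a)]),z],np.radians(yaw)); print(p,v.round(2),w)
def tri(d,p,e,q):
    L=[]
    for D,u in((d,p),(e,q)): L.append((cast(D,u,.3)[0],cast(D,u,0)[0]))
    (a,a2),(b,b2)=L; u,v=a2-a,b2-b; k=np.linalg.lstsq(np.c_[u,-v],b-a,rcond=None)[0]; A,B=a+k[0]*u,b+k[1]*v; return ((A+B)/2).round(4),np.linalg.norm(A-B).round(4)
E
python3 - <<'E'
from w import *
a={k:np.array(v) for k,v in viewer.get_image("top").items()};b={k:np.array(v) for k,v in viewer.get_image("side").items()}
print(tri(a,(284.5,187),b,(271.5,174)),tri(a,(264.5,182.5),b,(268.5,178)))
arc([130,120,110,100,90,80,70,60,50],[.138]*2+[.137]*3+[.136]*4)
E
```

```text
(array([ 0.5803, -0.0591,  0.1448]), np.float64(0.0028)) (array([0.5849, 0.0082, 0.1545]), np.float64(0.0041))
t 6.15 press xy -0.0317 0.0175 z 0.1342 F press -1.0 -0.1 0.3
phi 131.3 r 0.0362
130 [-0.02  0.09 -0.15] [-0.   -0.11  0.07]
120 [ 0.18  0.23 -0.15] [-0.   -0.11  0.07]
110 [ 0.34  0.4  -0.11] [-0.   -0.11  0.07]
100 [ 0.48  0.59 -0.11] [-0.   -0.11  0.07]
90 [ 0.58  0.81 -0.11] [-0.   -0.11  0.07]
80 [ 0.64  1.04 -0.06] [-0.   -0.11  0.07]
70 [ 0.65  1.27 -0.06] [-0.   -0.11  0.07]
60 [ 0.63  1.51 -0.07] [-0.   -0.11  0.07]
50 [ 0.57  1.74 -0.07] [-0.   -0.11  0.07]
```

{"op": "jog_arm", "data": {
  "commands": "0.18 0.23 -0.1 0 0 0;0.34 0.4 -0.1 0 0 0;0.48 0.6 -0.1 0 0 0;0.58 0.8 -0.1 0 0 0;0.64 1.04 -0.06 0 0 0;0.65 1.27 -0.06 0 0 0;0.63 1.5 -0.06 0 0 0;0.57 1.74 -0.06 0 0 0"
}}

```text
time_s: 6.95
ee_pos: [0.6061, 0.0037, 0.1359]
eef_rot: [-2.559, -1.812, -0.015]
ft_force: [-0.8, 0.6, -0.6]
gripper_width: 0.0003
```

```bash
python3 - <<'E'
from w import *
arc([40,30,20,10,0,-10,-20,-30,-40,-50,-60],[.135]*6+[.134]*5)
b=grab("side","s3",(240,155,300,200),6);a=grab("top","t3",(240,160,300,205),6)
cv2.imwrite("pics/c3.png",np.hstack([cv2.imread("pics/t3.png"),cv2.imread("pics/s3.png")]))
E
```

```text
t 6.95 press xy 0.0125 0.0331 z 0.1359 F press -1.0 0.3 -0.6
phi 49.5 r 0.0354
40 [-0.15  0.18  0.04] [ 0.   -0.13  0.08]
30 [-0.29  0.38  0.03] [ 0.   -0.13  0.08]
20 [-0.46  0.54  0.03] [ 0.   -0.13  0.08]
10 [-0.66  0.68  0.03] [ 0.   -0.13  0.08]
0 [-0.87  0.77  0.03] [ 0.   -0.13  0.08]
-10 [-1.1   0.83  0.02] [ 0.   -0.13  0.08]
-20 [-1.34  0.85  0.06] [ 0.   -0.13  0.08]
-30 [-1.57  0.83  0.06] [ 0.   -0.13  0.08]
-40 [-1.8   0.76  0.06] [ 0.   -0.13  0.08]
-50 [-2.02  0.66  0.06] [ 0.   -0.13  0.08]
-60 [-2.21  0.52  0.05] [ 0.   -0.13  0.08]
```

View pics/c3.png

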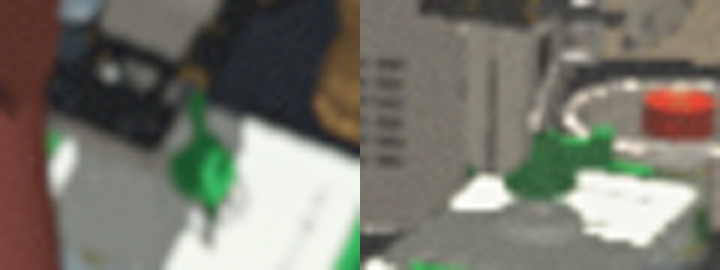

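The knob is turning: in the left half the pushed wing now points to (195,100) from the hub at (205,170), and the finger sits behind it. I carry on round.

{"op": "jog_arm", "data": {
  "commands": "-0.22 0.28 0.03 0 0 0;-0.46 0.54 0.03 0 0 0;-0.76 0.73 0.03 0 0 0;-1.1 0.83 0.03 0 0 0;-1.4 0.85 0.06 0 0 0;-1.7 0.8 0.06 0 0 0;-1.97 0.69 0.06 0 0 0;-2.2 0.52 0.06 0 0 0"
}}

```text
time_s: 7.85
ee_pos: [0.601, -0.0463, 0.1338]
eef_rot: [-2.552, -1.809, -0.026]
ft_force: [3.9, 15.1, -0.3]
gripper_width: 0.0004
```

```bash
python3 - <<'E'
from w import *
arc(range(-70,-191,-15),[.133]*4+[.132]*5)
E
```

```text
t 7.85 press xy 0.0247 -0.0156 z 0.1338 F press -1.4 15.5 -0.3
phi -52.1 r 0.0292
-70 [-0.42 -0.12  0.02] [-0.01 -0.25  0.09]
-85 [-0.61 -0.42  0.02] [-0.01 -0.25  0.09]
-100 [-0.71 -0.76  0.02] [-0.01 -0.25  0.09]
-115 [-0.72 -1.12  0.02] [-0.01 -0.25  0.09]
-130 [-0.64 -1.46  0.06] [-0.01 -0.25  0.09]
-145 [-0.47 -1.78  0.06] [-0.01 -0.25  0.09]
-160 [-0.23 -2.03  0.07] [-0.01 -0.25  0.09]
-175 [ 0.07 -2.22  0.08] [-0.01 -0.25  0.09]
-190 [ 0.41 -2.32  0.08] [-0.01 -0.25  0.09]
```

{"op": "jog_arm", "data": {
  "commands": "-0.1 0.3 0.02 0 0 0;-0.38 0.2 0.02 0 0 0;-0.58 -0.1 0.02 0 0 0;-0.82 -0.5 0.02 0 0 0;-0.85 -1 0.04 0 0 0;-0.78 -1.47 0.06 0 0 0;-0.54 -1.87 0.06 0 0 0;-0.22 -2.2 0.06 0 0 0"
}}

```text
time_s: 8.65
ee_pos: [0.5461, -0.0351, 0.1324]
eef_rot: [-2.556, -1.807, -0.024]
ft_force: [0.2, -0.8, 0.6]
gripper_width: 0.0003
```

```bash
python3 - <<'E'
from w import *
arc(range(-180,-321,-15),[.131]*4+[.13]*6,r=.036)
E
```

```text
t 8.65 press xy -0.0308 -0.0237 z 0.1324 F press 0.4 -0.7 0.6
phi -162.2 r 0.0389
-180 [ 0.46 -0.12  0.07] [-0.01 -0.22  0.06]
-195 [ 0.83 -0.2   0.07] [-0.01 -0.22  0.06]
-210 [ 1.2  -0.18  0.08] [-0.01 -0.22  0.06]
-225 [ 1.56 -0.06  0.09] [-0.01 -0.22  0.06]
-240 [1.88 0.14 0.13] [-0.01 -0.22  0.06]
-255 [2.13 0.42 0.14] [-0.01 -0.22  0.06]
-270 [2.3  0.76 0.14] [-0.01 -0.22  0.06]
-285 [2.38 1.12 0.14] [-0.01 -0.22  0.06]
-300 [2.36 1.5  0.14] [-0.01 -0.22  0.06]
-315 [2.24 1.86 0.14] [-0.01 -0.22  0.06]
```

{"op": "jog_arm", "data": {
  "commands": "0.43 -0.2 0.05 0 0 0;0.83 -0.29 0.06 0 0 0;1.23 -0.33 0.07 0 0 0;1.63 -0.2 0.08 0 0 0;1.99 0 0.09 0 0 0;2.27 0.3 0.1 0 0 0;2.43 0.7 0.12 0 0 0;2.47 1.03 0.12 0 0 0"
}}

```text
time_s: 9.45
ee_pos: [0.5912, 0.016, 0.13]
eef_rot: [-2.553, -1.807, -0.022]
ft_force: [-2.3, 0.6, -0.8]
gripper_width: 0.0005
```

```bash
python3 - <<'E'
from w import *
arc([],[])
b=grab("side","s4",(240,155,300,200),6);a=grab("top","t4",(240,160,300,205),6)
cv2.imwrite("pics/c4.png",np.hstack([cv2.imread("pics/t4.png"),cv2.imread("pics/s4.png")]))
E
```

```text
t 9.45 press xy -0.0057 0.0396 z 0.13 F press -2.4 -0.2 -0.8
phi 78.3 r 0.04
```

View pics/c4.png

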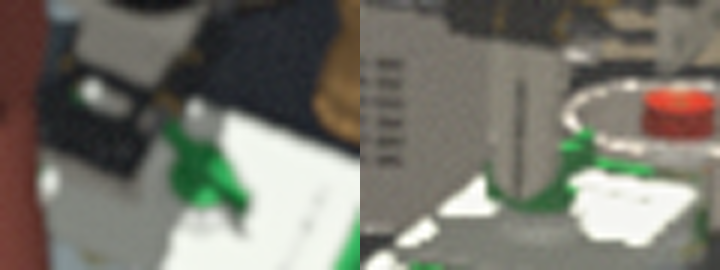

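The wing has gone round about 1.1 turns: it now points to (170,130) from the hub at (205,180), and the knob sits visibly lower. I continue.

{"op": "jog_arm", "data": {
  "commands": "-0.06 0.35 0.03 0 0 0;-0.14 0.75 0.05 0 0 0;-0.34 1.1 0.06 0 0 0;-0.58 1.43 0.08 0 0 0;-0.94 1.63 0.09 0 0 0;-1.32 1.75 0.1 0 0 0;-1.7 1.75 0.11 0 0 0;-2.1 1.67 0.12 0 0 0"
}}

```text
time_s: 10.35
ee_pos: [0.6124, -0.0446, 0.1256]
eef_rot: [-2.548, -1.802, -0.027]
ft_force: [-3.1, 11.8, 0.4]
gripper_width: 0.0004
```

```bash
python3 - <<'E'
from w import *
arc([],[])
E
```

```text
t 10.35 press xy 0.0349 -0.0102 z 0.1256 F press -6.9 10.0 0.4
phi -36.1 r 0.0363
```

{"op": "jog_arm", "data": {
  "commands": "-0.1 0.1 0 0 0 0;-0.19 0.1 0 0 0 0;-0.33 0 0 0 0 0;-0.47 -0.08 0 0 0 0;-0.62 -0.22 0 0 0 0;-0.75 -0.36 0 0 0 0;-0.82 -0.5 0 0 0 0;-0.82 -0.5 0 0 0 0"
}}

```text
time_s: 11.15
ee_pos: [0.593, -0.0605, 0.1253]
eef_rot: [-2.549, -1.802, -0.026]
ft_force: [0.5, -0.4, -0.1]
gripper_width: 0.0003
```

```bash
python3 - <<'E'
from w import *
arc([],[])
E
```

```text
t 11.15 press xy 0.022 -0.0317 z 0.1253 F press 0.6 -0.2 -0.1
phi -75.1 r 0.0386
```

{"op": "jog_arm", "data": {
  "commands": "-0.05 -0.12 0 0 0 0;-0.09 -0.24 0 0 0 0;-0.15 -0.38 0 0 0 0;-0.2 -0.52 0 0 0 0;-0.23 -0.66 0 0 0 0;-0.25 -0.8 0 0 0 0;-0.25 -0.95 0 0 0 0;-0.25 -0.95 0 0 0 0"
}}

```text
time_s: 11.95
ee_pos: [0.5675, -0.0585, 0.1252]
eef_rot: [-2.548, -1.801, -0.024]
ft_force: [0.9, -0.5, 0.6]
gripper_width: 0.0005
```

```bash
python3 - <<'E'
from w import *
arc([],[])
b=grab("side","s5",(240,155,300,200),6);a=grab("top","t5",(240,160,300,205),6)
cv2.imwrite("pics/c5.png",np.hstack([cv2.imread("pics/t5.png"),cv2.imread("pics/s5.png")]))
E
```

```text
t 11.95 press xy -0.0027 -0.0385 z 0.1252 F press 1.0 -0.2 0.6
phi -113.9 r 0.0386
```

View pics/c5.png

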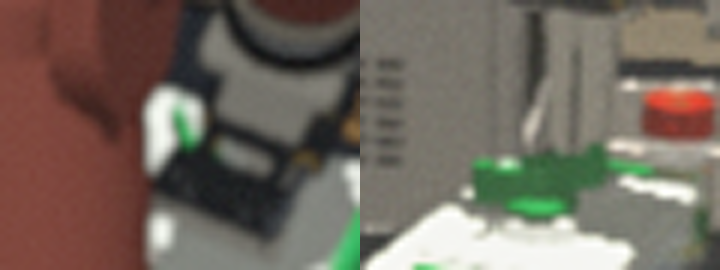

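The finger is still behind the pushed wing; the wing line runs (480,180)-(605,160) in the side half. The knob has turned about 1.6 turns and there is no stop force yet. I continue in careful strokes.

{"op": "jog_arm", "data": {
  "commands": "0.02 -0.25 0 0 0 0;0.1 -0.49 0 0 0 0;0.24 -0.73 0 0 0 0;0.42 -0.97 0 0 0 0;0.62 -1.13 0 0 0 0;0.74 -1.2 0 0 0 0;0.86 -1.25 0 0 0 0;0.86 -1.25 0 0 0 0"
}}

```text
time_s: 12.85
ee_pos: [0.5451, -0.0269, 0.1257]
eef_rot: [-2.546, -1.802, -0.023]
ft_force: [1.1, 0.3, 0.1]
gripper_width: 0.0005
```

```bash
python3 - <<'E'
from w import *
arc([],[])
E
```

```text
t 12.85 press xy -0.0345 -0.0163 z 0.1257 F press 0.9 0.7 0.1
phi -174.5 r 0.0382
```

{"op": "jog_arm", "data": {
  "commands": "0.15 -0.05 0 0 0 0;0.29 -0.1 0 0 0 0;0.43 -0.13 0 0 0 0;0.57 -0.16 0 0 0 0;0.7 -0.16 0 0 0 0;0.85 -0.16 0 0 0 0;1 -0.14 0 0 0 0;1.13 -0.1 0 0 0 0"
}}

```text
time_s: 13.65
ee_pos: [0.546, -0.0206, 0.1261]
eef_rot: [-2.573, -1.792, 0.014]
ft_force: [-12.3, -31.7, 3.5]
gripper_width: 0.0004
```

```bash
python3 - <<'E'
from w import *
arc([],[])
E
```

```text
t 13.65 press xy -0.0358 -0.0101 z 0.1261 F press -0.8 -34.0 3.5
phi 176.0 r 0.0372
```

A 34 N reaction with no movement at a lever of more than 18 mm indicates the hard stop, after about 1.8 turns. I back off, lift and look.

{"op": "jog_arm", "data": {
  "commands": "-0.3 0 0 0 0 0;-0.6 0 0 0 0 0;-0.6 -0.2 -1 0 0 0;-0.6 -0.2 -2 0 0 0;-0.6 -0.2 -3 0 0 0;-0.6 -2 -4 0 0 0;-0.6 -4 -5 0 0 0;-0.6 -5 -5 0 0 0"
}}

```text
time_s: 14.45
ee_pos: [0.4244, 0.0119, 0.2546]
eef_rot: [-2.568, -1.797, 0.005]
ft_force: [0.3, 0.0, 0.8]
gripper_width: 0.0005
```

```bash
python3 - <<'E'
from w import *
arc([],[])
b=grab("side","s6",(230,155,310,235),5);a=grab("top","t6",(225,155,321,235),5)
cv2.imwrite("pics/c6.png",np.hstack([cv2.resize(cv2.imread("pics/t6.png"),(400,333)),cv2.resize(cv2.imread("pics/s6.png"),(333,333))]))
E
```

```text
t 14.45 press xy -0.1613 -0.0208 z 0.2546 F press 0.3 0.1 0.8
phi 167.5 r 0.1626
```

View pics/c6.png

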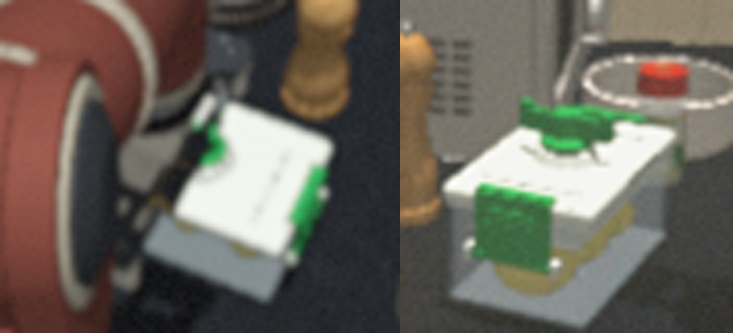

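```bash
python3 - <<'E'
from w import *
b={k:np.array(v) for k,v in viewer.get_image("side").items()}
m=green(b,(255,165,290,195)); c=np.concatenate(cv2.findContours(m,0,1)[0])[:,0]
print("L",c[c[:,0].argmin()],"top per col",[(x,m[:,x].argmax()) for x in range(258,288,3)],"bottom",c[c[:,1].argmax()])
for z in(.138,.142,.146):
    print(z,[proj(b,np.array([np.r_[C+s*.039*X,z]]))[0].round(1).tolist() for s in(1,-1)],"collar bottom near",proj(b,np.array([np.r_[C+.021*Y,z-.032]]))[0].round(1))
E
```

```text
L [259 179] top per col [(258, np.int64(0)), (261, np.int64(179)), (264, np.int64(181)), (267, np.int64(181)), (270, np.int64(180)), (273, np.int64(180)), (276, np.int64(181)), (279, np.int64(181)), (282, np.int64(182)), (285, np.int64(182))] bottom [266 190]
0.138 [[258.8, 178.0], [281.8, 182.1]] collar bottom near [267.1 191.8]
0.142 [[258.9, 176.8], [281.9, 180.9]] collar bottom near [267.2 190.6]
0.146 [[258.9, 175.6], [281.9, 179.7]] collar bottom near [267.2 189.4]
```

The final side view has the wing tips at about (260,179) and (282,182), against a predicted (259,178) and (282,182) for a fully down knob. The clip is upright and the tool is clear, so I hand in.

```bash
python3 - <<'E'
from workcell import readout, job
s=readout.state(); print(s["ee_pos"],s["ft_force"],abs(s["qvel"]).max()); print(job.close_job())
E
```

```text
[0.42416668 0.0117952  0.25326909] [ 0.38706006  0.23875318 -0.1725294 ] 0.054100924077654496
the job is handed in; nothing more can be done
None
```

I pushed the open clip shut first, then turned the knob clockwise with the closed fingertips for about 1.8 turns until it reached its stop. I only pushed and never gripped. I backed off, lifted clear and handed in at about 14.5 s; no verdict was reported.

- **Clip:** it held still under 10.6 N, and in the last side view it stood upright and hooked. The shut position read about 2.5 mm further out than I expected.
- **Knob:** it did not move under 34 N. In the side view its wing tips matched the height for fully down to about 1 pixel, roughly 3 mm. That is too coarse to confirm the last half millimetre, which rests on the force at the stop.
- **Not measured:** I could not measure the plate's force on the lemons directly; I inferred it from the knob being down. I measured neither the other clip nor the bystanders; the clip looked shut in the last pictures, and the arm hid part of the final top view.
- **Mid-stroke force:** on two strokes the push rose to 12–15 N where a finger corner bore close to the hub. I moved the finger further out and carried on.

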